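# Refit the boot dryer's push knob and hold it in

## Robot

A 6-joint arm with a two-finger parallel gripper is mounted at the origin on the work surface. World frame = base frame: x ahead of the robot, y to its left, z up, the work surface at z = 0. Lengths are in m, angles in degrees, forces in N, time in s.
With the tool pointing down it reaches from about 0.35 to 0.875 m from the base axis. Payload 4.2 kg.
Tool frame: the origin (TCP) lies midway between the tips of the shut fingers; the grasp point (between the pads) lies r.pinch_z behind it (r.pinch_z is the distance from the TCP to the grasp point, in m); z points along the fingers, y is the direction in which the jaws open and shut (so a half turn about z gives the same grasp; the last joint's range is limited). The gripper opens to 87 mm and grips with 3 to 60 N. Pads are 19 mm wide; open, the fingers measure 117 mm over their backs; the gripper's body (75 mm by 190 mm) begins 51 mm behind the grasp point.
Start: joints at [-61.272, 22.042, 0.453, 0, -68.411, -14.817], TCP at [0.15, -0.607, 0.223] pointing down, gripper open.
Joint ranges: [-179.83, 179.83], [-69.29, 118.12], [-61.27, 80.66], [-181.25, 117.63], [-171.15, -9.14], [-177.46, 177.46]. Speed limits (degrees/s): [159.86, 159.86, 180, 180, 180, 180].

## Interface

Orientations are given as a 3x3 rotation matrix whose columns are the frame's x, y, z axes.
In Python, from station import r gives the robot as it stands. The module is installed in compiled form; this text tells all that it offers.
- The arm moves only by the tool play_rows, never from a script. Its argument "deltas" is a list of rows, each a list of 7 numbers: the shift along the tool's x, y, z in units of 25 mm (1.0 is 25 mm), then the turn, a rotation vector about the tool's x, y, z in units of 5 degrees (1.0 is 5 degrees), then the finger opening in mm, from 0 to 87. In form: [[tx, ty, tz, wx, wy, wz, fingers], ...]. A call has 1 to 12 rows; each row is the pose to reach, as a shift and turn from the pose commanded when the call began, along the tool's axes at that moment; what a row does not reach only later rows make up. A row lasts 1/10 s, in which the tool goes at most 50 mm and 8.59 degrees, less where a joint would pass 70% of its speed; a pose out of reach is approached as far as the arm can. A call with a gripper value outside its range is refused whole. The fingers move at their own pace and stop on an object; the grip force is fixed at half the most. Time passes only in rows, so rows that repeat a pose let the fingers close. It gives the time, the measured TCP pose, the force and the opening at its end, in the units of the state.
- r.sense(): the state, without advancing time (a new reading comes with each control period).
- r.capture(name): name is "scene" or "top" or "wrist"; returns a dict with "pixels" (384x512x3 uint8, red, green, blue), "camera_matrix" (3x3 intrinsics, pixels), "k1" (the pictures are not rectified: a ray, as slopes to the right and down, at radius r is drawn at 1 + k1 r^2 times it, then the intrinsics apply), "R" (3x3) and "t" (3): a world point X has camera coordinates R X + t; the wrist camera has in their place "T_tool_cam" (4x4, takes a point from camera to tool coordinates, whose origin is the TCP and whose axes are the flange's). Camera axes: x right, y down, z forward; pixel columns grow to the right and rows downward; lengths in m; the calibration is good to about 2 mm. A picture is of the moment at which its call begins: read the wrist's pose just before it. There is no depth.
- r.finish_job(): hands the job in, once; it reports no verdict.
Trained networks look in the newest picture that a camera, given by its name, has taken for a name from the list of things; names that differ only in an ending like _2 or _b are one class to them, and where a whole thing is asked for, a point or a joint stands for the part that bears it (a point fixed in the world has none). Each returns a list of dicts, best first, with "score" (0 to 1); they miss things now and then, are a little off and sometimes report something else, mostly with a low value. They report only what shows in the picture. A call takes as long as a camera call.
- r.spot_in(camera, target): "centre" ([x, y, z] in m, in world coordinates, good to about 4 mm: the middle of the surface that is visible of it).
- r.cut_out(camera, target): "region" (384x512 bool, what is visible of it).
The state is a dict: "time_s": time; "joints": joint angles; "joint_velocities": joint speeds; "effort": joint torques, N m; "tcp_pos": TCP position; "ee_rot": TCP orientation; "wrist_force": force on the tool from outside, world axes, zero at the start; "moment": the same for the moment, N m; "gripper_width": opening from 0.0 (shut) to 1.0 (fully open).
Only numpy, scipy, OpenCV 4.12 (cv2) and the standard library are available. Lean on these libraries where they do the work, as an engineer would, in place of code of your own. Each camera call takes 0.05 s, during which the arm holds its last target.

## Task

The boot dryer's control knob has come off and is lying on the little turntable: put it back on the dryer's D-shaped spindle, turned so that the flat in its bore meets the flat on the spindle, and push it fully home. Then press the knob in against its spring, as one does to switch the dryer on, keep it pressed in for about three seconds and finish with the gripper still on the knob, holding it pressed in. Do not force it, and leave the other things on the ledge and the turntable where they are.

Things in the scene. Friction and masses are not known exactly. Their poses are not given: they have to be found in the camera images.
- knob_center (a point): Loose black plastic knob, 34 mm tall, 35 g, upright on the turntable; point on its axis half-way up (17 mm above its underside), z up. Round skirt 48 mm across up to 8.5 mm; above it a finger bar 16 mm wide (y -8 to 8) and 42 mm long, flat-sided from x -20 to 13 mm, pointed end at x 22 mm with a white line on top. Grip the bar's flat sides, closing along y, just above the skirt.
- knob: The same knob, origin at the centre of its underside, same axes. Its bore, on the axis and open below, is D-shaped: 13.2 mm across, 18 mm deep, with its flat 3 mm from the axis on the +x side, under the bar's pointed end, and a 1 mm lead-in at the mouth. Nothing holds the knob on the spindle but the fit.
- knob_pointer (a point): Tip of the knob bar's pointed end, at the knob's top: 22 mm from its axis along its +x, 34 mm above its underside; it points the way the bore's flat lies.
- spindle_tip (a point): Centre of the top of the dryer's bare upright steel spindle, 12 mm across, 24 mm above the black control panel; one flat along it, 2.4 mm from the axis, 0.8 mm bevel at the tip. x points straight out of the flat: the knob fits when its x points the same way within 0.2 rad; z up. Fully home, the bore's end rests on the tip: the knob's underside is 18 mm below this point, 6 mm above the panel.
- spindle (a joint): Turn of the spindle about its own upright axis, rad, counter-clockwise from above; at 0 its flat faces the dryer's +x. Range -2.2 to 2.2; a drag of about 0.025 N m keeps it where it is left.
- push_switch (a joint): How far the spindle (with the knob once it is home) is pressed down into the dryer, in m: 0 up, 0.0045 fully in against a solid stop. Sprung: starts to move at about 3 N, fully in at about 8 N, comes back up when let go.
- dryer: Boot dryer, a heavy fixed grey box 240 (x) by 300 mm (y), 80 mm high; origin at the centre of its underside, x away from its control side (which faces the robot), z up. The spindle stands at x -70 mm, y 0 on its top. Two upright drying tubes 48 mm across, 242 mm high, stand at x 62 mm, y -85 and 85 mm, on 68 mm rings.
- turntable: A round wooden turntable 260 mm across; origin at the centre of its underside on the ledge; its top is 24 mm above the ledge. The top turns stiffly (about 0.08 N m of drag). The knob, the polish tin and the key jar stand on it, about 85 mm from its centre and a third of a turn apart, in any order.
- tin_center (a point): Lidded polish tin with a wing on its twist cap, 73 mm across, 35 mm high, on the turntable; this point is on its axis, 15 mm above its underside. Leave alone.
- jar_center (a point): Open glass jar with keys, 64 mm across, 75 mm high, on the turntable; this point is on its axis, half-way up. Leave alone.
- horn_center (a point): Steel shoehorn, about 205 mm long along its x, 37 mm wide, 10 mm high, lying on the ledge in front of the dryer; this point is at its middle, 3 mm up. Leave alone.
- brush_center (a point): Wooden shoe brush, 165 x 50 mm along its x and y, 40 mm high, on the ledge; this point is at its centre. Leave alone.
- spray_center (a point): Upright spray can, 52 mm across, 168 mm high, on the ledge; this point is on its axis, half-way up. Leave alone.
- clog_center (a point): Green plastic clog, 260 mm long along its x, 90 mm wide, 75 mm high, in the grey boot tray; this point is over the middle of its sole, 30 mm up. Leave alone.

How it is judged:
By the outcome, as a careful person would: the job done as asked, in the order asked, and still so for the second after the job is handed in, while the arm keeps its last pose, push and grip.
It also fails if it takes over 45 s, if anything falls off the work surface, if the arm or the gripper's body presses on something with over 40 N, if the wrist force passes 120 N, or if a joint passes its speed limit or range.

## Working session

There is one attempt and no reset: what is moved stays moved. The work goes in short steps, Python scripts to look and compute and a tool call to move; the robot and the scene stay as the last step left them, time stands still between calls to the robot, and variables do not carry over. Pictures are saved under pics/ and viewed, and the job is handed in when it is done.

Besides the shell and the picture viewer there is one more tool, called as a command line: name --pt "numbers of a row" for each row, then --argument value for the rest. play_rows: Moves the arm, as the interface text tells. Its arguments: {"type":"object","properties":{"deltas":{"type":"array","items":{"type":"array","items":{"type":"number"}}}},"required":["deltas"]}

```bash
ls; mkdir -p pics
python3 - <<'E'
from station import r
import cv2,numpy as np
s=r.sense();print(s, r.pinch_z)
for n in ["scene","top","wrist"]:
    c=r.capture(n);cv2.imwrite(f"pics/{n}0.png",c["pixels"][:,:,::-1])
    print(n,{k:np.round(v,4).tolist() for k,v in c.items() if k!="pixels"})
    for t in ["knob","spindle","turntable","knob_pointer","spindle_tip","jar_center","tin_center","dryer","horn_center","spray_center"]:
        try: print(t,[(np.round(d["centre"],4).tolist(),round(d["score"],2)) for d in r.spot_in(n,t)[:2]])
        except Exception as e: print(t,e)
print(r.sense()["time_s"])
E
```

```text
pics
{'time_s': 0.0, 'joints': array([-6.12725908e+01,  2.20892304e+01,  3.80622078e-01, -2.90849989e-02,
       -6.84107408e+01, -1.48188847e+01]), 'joint_velocities': array([ 0.01441671,  0.00508517, -0.00096118, -0.0771719 , -0.02898657,
       -0.04321152]), 'effort': array([ 9.86975579e-05, -3.90664566e+01,  1.87405050e+01,  4.21971112e+00,
        1.10343355e-02, -1.68953329e-04]), 'tcp_pos': array([ 0.15013439, -0.60608516,  0.22148123]), 'ee_rot': array([[-9.70725705e-01, -2.40190049e-01, -5.87255424e-04],
       [-2.40190755e-01,  9.70723537e-01,  2.05347892e-03],
       [ 7.68374584e-05,  2.13441810e-03, -9.99997719e-01]]), 'wrist_force': array([-0.15764397, -0.46645816, -0.25839656]), 'moment': array([-0.02550133, -0.02440434, -0.01277127]), 'gripper_width': 1.0008927961950214} 0.0187
scene {'camera_matrix': [[430.2416, 0.0, 253.5099], [0.0, 430.2416, 190.3708], [0.0, 0.0, 1.0]], 'k1': -0.0746, 'R': [[0.6938, 0.7201, -0.0117], [0.4699, -0.465, -0.7503], [-0.5457, 0.5151, -0.661]], 't': [-0.41, -0.1607, 1.6337]}
knob [([0.4865, 0.5382, 0.0467], 0.67), ([0.4908, -0.178, 0.03
[... 767 characters left out ...]
2436, 0.0229], 0.82)]
knob_pointer [([0.4857, -0.1685, 0.0323], 0.42)]
spindle_tip []
jar_center [([0.3963, -0.2858, 0.0692], 0.91)]
tin_center [([0.5462, -0.2963, 0.0519], 0.77)]
dryer [([0.637, 0.1934, 0.078], 0.6)]
horn_center [([0.3785, 0.1878, 0.0032], 0.57)]
spray_center [([0.6616, -0.4185, 0.132], 0.9)]
wrist {'camera_matrix': [[264.3494, 0.0, 252.8644], [0.0, 264.3494, 192.5583], [0.0, 0.0, 1.0]], 'k1': -0.018, 'T_tool_cam': [[0.0003, -0.9529, -0.3033, 0.0838], [1.0, 0.0006, -0.0009, -0.0002], [0.001, -0.3033, 0.9529, -0.1634], [0.0, 0.0, 0.0, 1.0]]}
knob []
spindle []
turntable []
knob_pointer []
spindle_tip []
jar_center []
tin_center []
dryer []
horn_center []
spray_center []
1.65
```

View images.

Run:
```python
import cv2
for n,(x0,y0,x1,y1) in {"scene":(120,80,400,290),"top":(120,80,400,290)}.items():
    im=cv2.imread(f"pics/{n}0.png")
    cv2.imwrite(f"pics/{n}0b.png",cv2.resize(im,(768,576)))
```

```text
(no output)
```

View pics/scene0b.png

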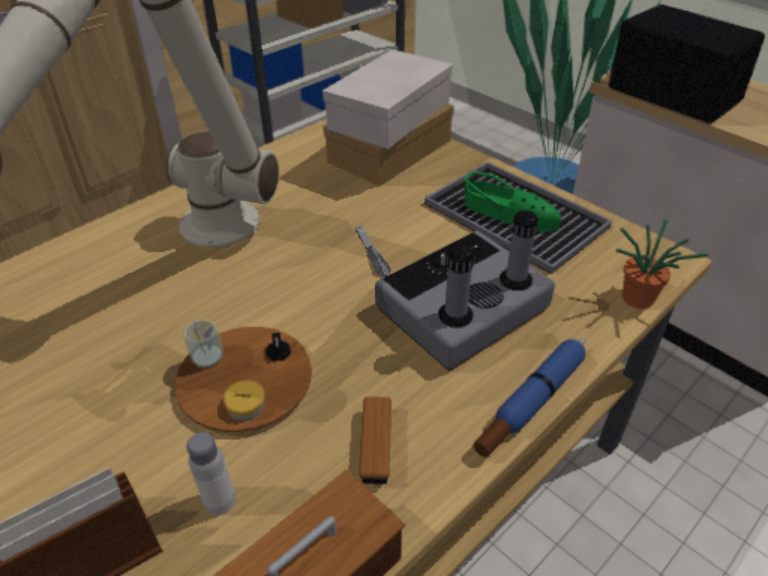

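View pics/top0b.png

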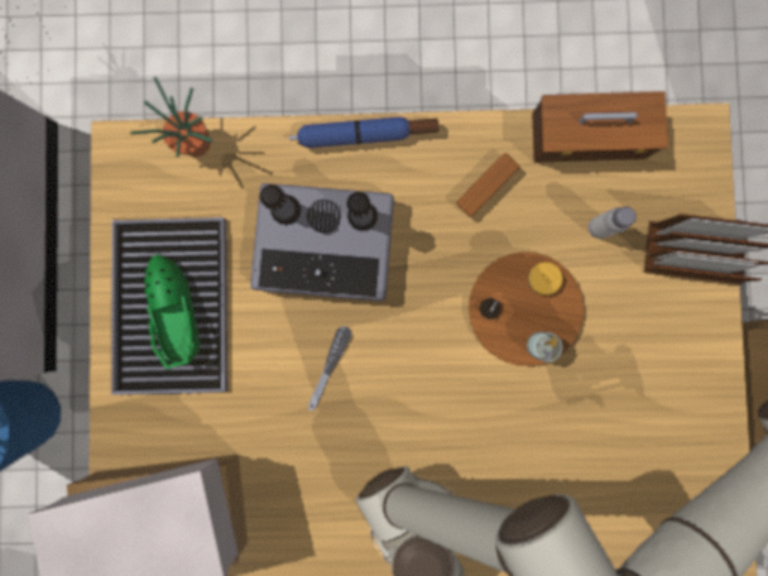

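```bash
cat > h.py <<'E'
import numpy as np,cv2
def undist(c,uv):
    K=np.array(c["camera_matrix"]);p=(np.array(uv,float)-K[:2,2])/[K[0,0],K[1,1]]
    q=p.copy()
    for _ in range(20): q=p/(1+c["k1"]*(q@q))
    return np.array([q[0],q[1],1])
def proj(c,X,R=None,t=None):
    R=c["R"] if R is None else R; t=c["t"] if t is None else t
    p=np.array(R)@X+t; s=p[:2]/p[2]; s=s*(1+c["k1"]*(s@s)); K=np.array(c["camera_matrix"])
    return s*[K[0,0],K[1,1]]+K[:2,2]
def atz(c,uv,z,R=None,t=None):
    R=np.array(c["R"] if R is None else R);t=np.array(c["t"] if t is None else t)
    d=R.T@undist(c,uv);o=-R.T@t
    return o+d*(z-o[2])/d[2]
def wristRt(c,s):
    T=np.eye(4);T[:3,:3]=s["ee_rot"];T[:3,3]=s["tcp_pos"]
    M=np.linalg.inv(T@np.array(c["T_tool_cam"]));return M[:3,:3],M[:3,3]
E
cat > crop.py <<'E'
import cv2,sys
n,x0,y0,x1,y1,o=sys.argv[1:];x0,y0,x1,y1=map(int,(x0,y0,x1,y1))
im=cv2.imread(n)[y0:y1,x0:x1];s=min(800/(x1-x0),600/(y1-y0));s=int(s)
cv2.imwrite(o,cv2.resize(im,None,fx=s,fy=s,interpolation=cv2.INTER_CUBIC))
E
python3 - <<'E'
import cv2,numpy as np
a=cv2.imread("pics/top0.png");b=cv2.imread("pics/scene0.png")
f=lambda i,x,y,w=25,h=20:cv2.resize(i[y-h:y+h,x-w:x+w],(400,300),interpolation=cv2.INTER_CUBIC)
cv2.imwrite("pics/q0.png",np.vstack([np.hstack([f(a,327,205),f(a,211,181)]),np.hstack([f(b,185,232),f(b,293,175)])]))
E
```

```text
(no output)
```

View pics/q0.png

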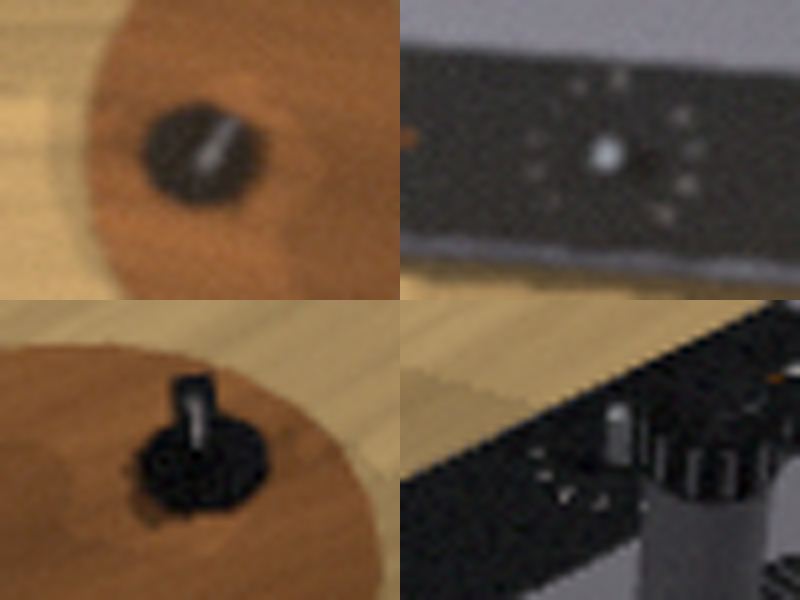

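Run:
```python
from station import r
from h import *
t0=r.sense()["time_s"]
c=r.capture("top");b=r.capture("scene")
def L(x,y,ox,oy): return (x/8+ox,y/7.5+oy)
print("knob skirt z.0325",atz(c,L(205,155,302,185),.03))
print("line",atz(c,L(208,165,302,185),.058),atz(c,L(236,119,302,185),.058))
print("spindle tip",atz(c,L(606,155,186-50,161),.104), atz(b,L(618,412-300,268-50,155),.104))
print("knob scene",atz(b,L(200,465-300,160,212),.03))
for uv in [(263,185),(392,193),(382,300),(252,288)]: print("dryer",atz(c,np.array(uv)/1.5,.08))
print(r.sense()["time_s"])
```

```text
knob skirt z.0325 [ 0.48356494 -0.17924659  0.03      ]
line [ 0.47903906 -0.17573551  0.058     ] [ 0.49903727 -0.18796751  0.058     ]
spindle tip [0.56909409 0.20224904 0.104     ] [0.57176137 0.20318033 0.104     ]
knob scene [ 0.48629942 -0.17749375  0.03      ]
dryer [0.76718281 0.32263374 0.08      ]
dryer [0.74203143 0.03851923 0.08      ]
dryer [0.50739033 0.06591172 0.08      ]
dryer [0.5403087 0.3493884 0.08     ]
1.75
```

```bash
cat >> h.py <<'E'
from scipy.spatial.transform import Rotation as Ro
def plan(s,p,yaw,Rc=None,tc=None):
    """row to reach TCP p, tool down with tool x at yaw deg"""
    R=np.array(s["ee_rot"]) if Rc is None else Rc; t=np.array(s["tcp_pos"]) if tc is None else tc
    a=np.radians(yaw);ca,sa=np.cos(a),np.sin(a)
    D=np.array([[ca,sa,0],[sa,-ca,0],[0,0,-1]])
    w=Ro.from_matrix(R.T@D).as_rotvec()
    return np.round(np.r_[R.T@(np.array(p)-t)/.025,np.degrees(w)/5],3)
def yaw(s): return np.degrees(np.arctan2(s["ee_rot"][1][0],s["ee_rot"][0][0]))
E
python3 - <<'E'
from station import r
from h import *
print(plan(r.sense(),[.485,-.178,.15],148.5))
E
```

```text
[-17.117  13.424   2.902  -0.     -0.      9.082]
```

play_rows --pt "-1.6 1.2 0.2 0 0 1.2 87" --pt "-3.2 2.5 0.5 0 0 2.5 87" --pt "-4.8 3.8 0.8 0 0 4 87" --pt "-6.4 5 1 0 0 5 87" --pt "-8 6.2 1.3 0 0 6 87" --pt "-9.6 7.5 1.6 0 0 7 87" --pt "-11.2 8.8 1.9 0 0 8 87" --pt "-12.8 10 2.2 0 0 9.1 87" --pt "-14.4 11.3 2.5 0 0 9.1 87" --pt "-16 12.5 2.8 0 0 9.1 87" --pt "-17.1 13.4 2.9 0 0 9.1 87" --pt "-17.1 13.4 2.9 0 0 9.1 87"

```text
time_s: 2.95
tcp_pos: [0.4879, -0.1751, 0.1497]
ee_rot: [[-0.855, 0.518, 0.001], [0.518, 0.855, -0.0], [-0.001, 0.0, -1.0]]
wrist_force: [-0.0, 0.3, -0.0]
gripper_width: 0.998
```

```bash
python3 - <<'E'
from station import r
from h import *
import pickle
s=r.sense();c=r.capture("wrist");pickle.dump((s,c),open("w1.pkl","wb"))
cv2.imwrite("pics/w1.png",c["pixels"][:,:,::-1])
print(s["tcp_pos"],yaw(s),s["time_s"],s["joints"])
E
python3 crop.py pics/w1.png 0 0 512 384 pics/w1a.png
```

```text
[ 0.48790213 -0.17506005  0.14968045] 148.77914920891388 2.95 [-1.77950398e+00  1.56048300e+01 -2.04994296e+01  5.71976575e-03
 -5.38315614e+01 -1.19444706e+02]
```

View pics/w1a.png

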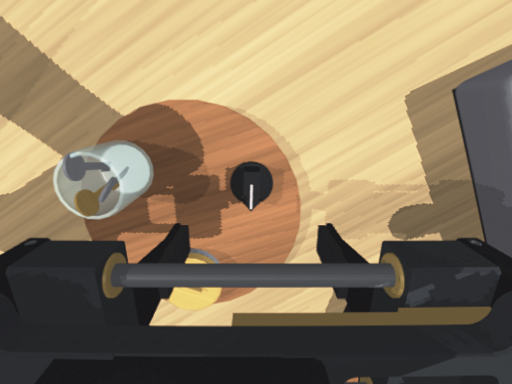

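```bash
python3 crop.py pics/w1.png 215 150 295 210 pics/w1b.png
```

```text
(no output)
```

View pics/w1b.png

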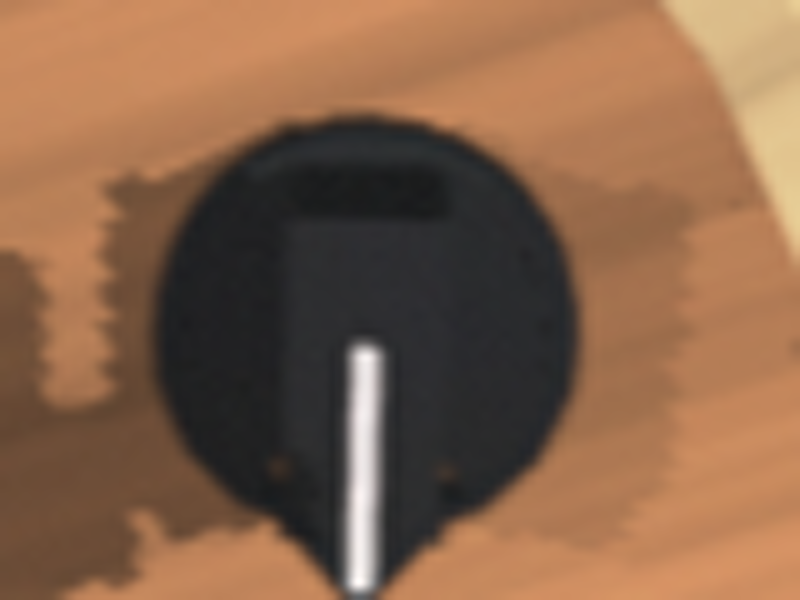

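```bash
cat > fit.py <<'E'
import pickle
from h import *
from scipy.optimize import least_squares
s,c=pickle.load(open("w1.pkl","rb"));R,t=wristRt(c,s)
a=atz(c,(251.7,184.5),.058,R,t);b=atz(c,(251.0,209),.058,R,t)
print(a,b,np.degrees(np.arctan2(*(b-a)[1::-1])),np.linalg.norm(b-a))
yw=np.arctan2(*(b-a)[1::-1]);print("centre from tip",b-22e-3*np.array([np.cos(yw),np.sin(yw),0]))
# skirt circle top z .0325 (turntable top .024+.0085)
pts=[(157,328),(578,328),(365,117),(200,215),(535,215),(190,440),(550,445)]
P=np.array([atz(c,(x/10+215,y/10+150),.0315,R,t)[:2] for x,y in pts])
f=lambda q:np.hypot(P[:,0]-q[0],P[:,1]-q[1])-q[2]
q=least_squares(f,[.485,-.178,.024]);print(q.x,q.fun)
E
python3 fit.py
```

```text
[ 0.47810365 -0.17064992  0.058     ] [ 0.50023552 -0.18494338  0.058     ] -32.855661900854265 0.026346203883836555
centre from tip [ 0.48175464 -0.17300784  0.058     ]
[ 0.48371405 -0.17398054  0.02344004] [-1.72402568e-05 -2.95527738e-04  1.04475706e-03 -5.32109117e-04
 -7.25311635e-04 -7.81950959e-07  5.26213643e-04]
```

Run:
```python
from station import r
from h import *
print(plan(r.sense(),[.590,.190,.138],148.8))
```

```text
[ 4.0750e+00  1.4684e+01  4.7000e-01 -1.0000e-03 -2.0000e-03 -2.5000e-02]
```

play_rows --pt "0.4 1.5 0 0 0 0 87" --pt "0.9 3.3 0 0 0 0 87" --pt "1.4 5.2 0 0 0 0 87" --pt "1.9 7.1 0 0 0 0 87" --pt "2.5 9 0 0 0 0 87" --pt "3 10.9 0.2 0 0 0 87" --pt "3.5 12.8 0.4 0 0 0 87" --pt "3.9 14.1 0.5 0 0 0 87" --pt "4.1 14.7 0.5 0 0 0 87" --pt "4.1 14.7 0.5 0 0 0 87"

```text
time_s: 4.0
tcp_pos: [0.5902, 0.1887, 0.1373]
ee_rot: [[-0.852, 0.523, -0.0], [0.523, 0.852, -0.0], [0.0, -0.0, -1.0]]
wrist_force: [0.0, -0.2, 0.5]
gripper_width: 0.998
```

```bash
python3 - <<'E'
from station import r
from h import *
import pickle
s=r.sense();c=r.capture("wrist");pickle.dump((s,c),open("w2.pkl","wb"))
cv2.imwrite("pics/w2.png",c["pixels"][:,:,::-1])
print(s["tcp_pos"],yaw(s),s["time_s"],s["joints"])
R,t=wristRt(c,s);print(proj(c,np.array([.5705,.2027,.104]),R,t))
E
python3 crop.py pics/w2.png 0 0 512 384 pics/w2a.png
python3 crop.py pics/w2.png 215 150 295 210 pics/w2b.png
```

```text
[0.59019897 0.18869737 0.13732028] 148.47146487040413 4.0 [ 3.26773798e+01  2.54843776e+01 -7.03704201e+00  4.89335105e-03
 -5.74894080e+01 -1.54208545e+02]
[255.1324895  188.62716615]
```

View pics/w2a.png

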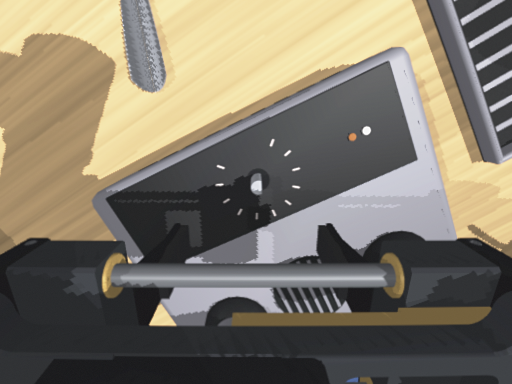

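View pics/w2b.png

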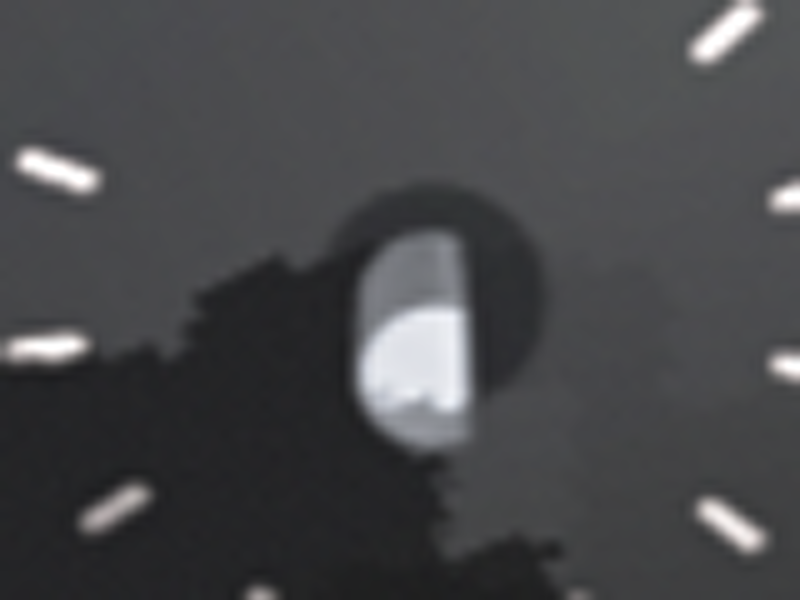

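Run:
```python
from station import r
from h import *
import pickle
s,c=pickle.load(open("w2.pkl","rb"));R,t=wristRt(c,s)
for uv in [(258.4,187.5),(257.7,187.5),(259.2,187.5)]:print(atz(c,uv,.104,R,t))
# base ring circle center on panel: ring approx (442,290)
print("hole",atz(c,(215+43.7,150+29.0),.081,R,t))
for z in (.1,.0355): print(plan(r.sense(),[.4837,-.174,z],147.1))
```

```text
[0.57104446 0.20533948 0.104     ]
[0.57076055 0.20487598 0.104     ]
[0.57136894 0.20586919 0.104     ]
hole [0.57075869 0.20631464 0.081     ]
[-3.9620e+00 -1.4534e+01  1.5070e+00 -8.0000e-03 -4.0000e-03  2.6000e-01]
[-3.9630e+00 -1.4532e+01  4.0870e+00 -8.0000e-03 -4.0000e-03  2.6000e-01]
```

play_rows --pt "-0.4 -1.5 0 0 0 0 45" --pt "-0.9 -3.3 0 0 0 0 45" --pt "-1.4 -5.2 0 0 0 0.1 45" --pt "-1.9 -7.1 0 0 0 0.3 45" --pt "-2.5 -9 0 0 0 0.3 45" --pt "-3 -10.9 0.3 0 0 0.3 45" --pt "-3.5 -12.8 0.8 0 0 0.3 45" --pt "-3.8 -14.1 1.3 0 0 0.3 45" --pt "-3.95 -14.55 1.5 0 0 0.3 45" --pt "-3.95 -14.55 1.5 0 0 0.3 45"

```text
time_s: 5.05
tcp_pos: [0.4815, -0.1758, 0.0998]
ee_rot: [[-0.835, 0.55, -0.001], [0.55, 0.835, 0.0], [0.001, -0.001, -1.0]]
wrist_force: [0.6, 0.4, -0.1]
gripper_width: 0.518
```

Run:
```python
from station import r
from h import *
import pickle
s=r.sense();c=r.capture("wrist");pickle.dump((s,c),open("w3.pkl","wb"))
cv2.imwrite("pics/w3.png",c["pixels"][:,:,::-1])
print(s["tcp_pos"],yaw(s),s["time_s"],s["gripper_width"],plan(s,[.4837,-.174,.0355],147.1))
```

```text
[ 0.48153137 -0.1758212   0.09978359] 146.63812842506675 5.05 0.5179589348557444 [-0.036  0.11   2.571 -0.008 -0.014 -0.092]
```

View pics/w3.png

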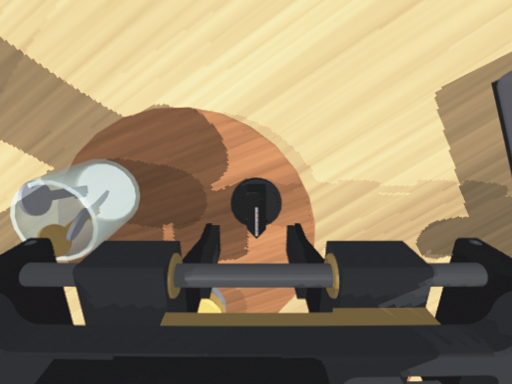

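play_rows --pt "-0.02 0.1 0.3 0 0 -0.1 45" --pt "-0.04 0.1 1.0 0 0 -0.1 45" --pt "-0.04 0.1 1.7 0 0 -0.1 45" --pt "-0.04 0.1 2.2 0 0 -0.1 45" --pt "-0.04 0.1 2.5 0 0 -0.1 45" --pt "-0.04 0.1 2.56 0 0 -0.1 45" --pt "-0.04 0.1 2.56 0 0 -0.1 45"

```text
time_s: 5.8
tcp_pos: [0.4862, -0.1714, 0.0362]
ee_rot: [[-0.843, 0.538, 0.0], [0.538, 0.843, -0.0], [-0.0, 0.0, -1.0]]
wrist_force: [0.0, -0.2, 0.7]
gripper_width: 0.515
```

```bash
python3 - <<'E'
from station import r
from h import *
import pickle
s=r.sense();c=r.capture("wrist");pickle.dump((s,c),open("w4.pkl","wb"))
cv2.imwrite("pics/w4.png",c["pixels"][:,:,::-1])
print(s["tcp_pos"],yaw(s),s["time_s"],s["gripper_width"],plan(s,[.4837,-.174,.0355],147.1),s["wrist_force"])
E
python3 crop.py pics/w4.png 152 190 352 310 pics/w4b.png
```

```text
[ 0.48619825 -0.17144359  0.03619324] 147.4859905956045 5.8 0.5153127307636072 [ 0.029 -0.14   0.028  0.001  0.004  0.077] [ 0.00488132 -0.22042866  0.73939722]
```

View pics/w4b.png

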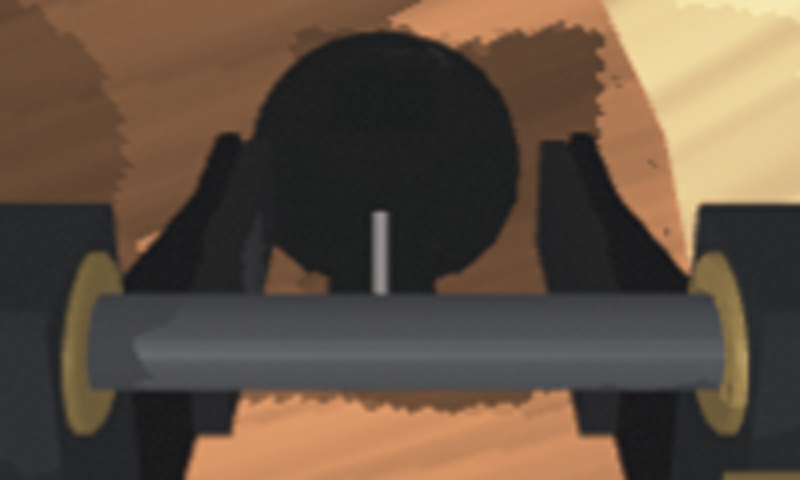

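play_rows --pt "0.03 -0.13 0.02 0 0 0 45" --pt "0.03 -0.13 0.02 0 0 0 45" --pt "0.03 -0.13 0.02 0 0 0 30" --pt "0.03 -0.13 0.02 0 0 0 24"

```text
time_s: 6.25
tcp_pos: [0.4834, -0.1744, 0.0358]
ee_rot: [[-0.842, 0.539, 0.001], [0.539, 0.842, -0.0], [-0.0, 0.0, -1.0]]
wrist_force: [0.2, 0.3, -0.4]
gripper_width: 0.409
```

```bash
python3 - <<'E'
from station import r
from h import *
import pickle
s=r.sense();c=r.capture("wrist");pickle.dump((s,c),open("w5.pkl","wb"))
cv2.imwrite("pics/w5.png",c["pixels"][:,:,::-1])
print(s["tcp_pos"],yaw(s),s["time_s"],s["gripper_width"],plan(s,[.4837,-.174,.0355],147.1),s["wrist_force"])
E
python3 crop.py pics/w5.png 152 190 352 310 pics/w5b.png
```

```text
[ 0.48339302 -0.17443275  0.03578771] 147.40312235613297 6.25 0.4086193781955109 [-0.001  0.021  0.012  0.003  0.005  0.061] [ 0.22125683  0.34270007 -0.36599161]
```

View pics/w5b.png

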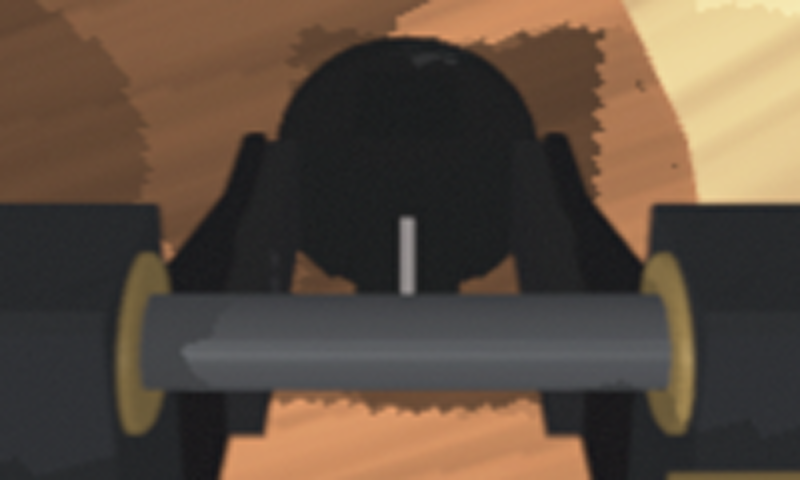

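play_rows --pt "0 0 0 0 0 0 22" --pt "0 0 0 0 0 0 18" --pt "0 0 0 0 0 0 12" --pt "0 0 0 0 0 0 5" --pt "0 0 0 0 0 0 5"

```text
time_s: 6.8
tcp_pos: [0.4833, -0.1743, 0.0355]
ee_rot: [[-0.843, 0.539, -0.0], [0.539, 0.843, -0.0], [0.0, -0.0, -1.0]]
wrist_force: [0.2, 0.7, -0.5]
gripper_width: 0.185
```

```bash
python3 - <<'E'
from station import r
from h import *
import pickle
s=r.sense();c=r.capture("wrist");pickle.dump((s,c),open("w6.pkl","wb"))
cv2.imwrite("pics/w6.png",c["pixels"][:,:,::-1])
print(s["tcp_pos"],yaw(s),s["time_s"],s["gripper_width"]*87,s["wrist_force"],s["moment"])
E
python3 crop.py pics/w6.png 152 190 352 310 pics/w6b.png
```

```text
[ 0.48327289 -0.17431837  0.03550218] 147.4133342321014 6.8 16.07908841688152 [ 0.16994561  0.69976352 -0.49947101] [-0.04710396 -0.04620043 -0.01793942]
```

View pics/w6b.png

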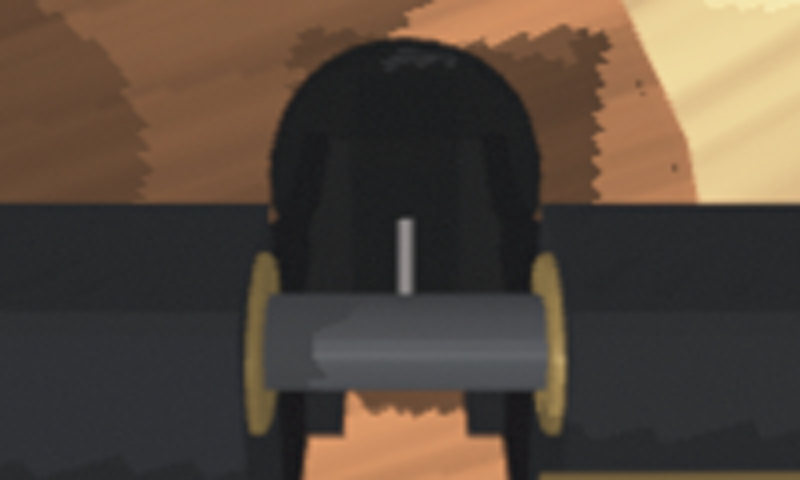

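Run:
```python
import pickle
from h import *
s,c=pickle.load(open("w6.pkl","rb"));R,t=wristRt(c,s)
for z in (.024,.026,.0325):
    for v in (38,44,70):
        print(z,v,(s["ee_rot"].T@(atz(c,(252.9,190+v/4),z,R,t)-s["tcp_pos"]))[:2].round(4))
print("line start",(s["ee_rot"].T@(atz(c,(253.3,190+218/4),.058,R,t)-s["tcp_pos"])).round(4))
s,c=pickle.load(open("w1.pkl","rb"));R,t=wristRt(c,s)
for y,z in ((115,.024),(160,.0325),(163,.058),(215,.058),(345,.058),(590,.058),(160,.0325),(218,.0325)):
    print(y,z,(s["ee_rot"].T@(atz(c,(251.7,150+y/10),z,R,t)-[.4837,-.174,0]))[:2].round(4))
```

```text
0.024 38 [ 0.0228 -0.0001]
0.024 44 [ 0.0216 -0.0001]
0.024 70 [ 0.0168 -0.0001]
0.026 38 [ 0.0235 -0.0001]
0.026 44 [ 0.0224 -0.0001]
0.026 70 [ 0.0175 -0.0001]
0.0325 38 [ 0.0257 -0.0001]
0.0325 44 [ 0.0247 -0.0001]
0.0325 70 [ 0.02   -0.0001]
line start [ 0.0061  0.0002 -0.0225]
115 0.024 [ 0.0232 -0.0002]
160 0.0325 [ 0.0199 -0.0001]
163 0.058 [0.025 0.   ]
215 0.058 [0.0198 0.    ]
345 0.058 [ 0.0065 -0.    ]
590 0.058 [-0.0199 -0.    ]
160 0.0325 [ 0.0199 -0.0001]
218 0.0325 [ 0.0135 -0.0001]
```

Run:
```python
from station import r
from h import *
s=r.sense()
a=np.radians(239.5);X=np.array([np.cos(a),np.sin(a)])
p=np.array([.571,.2055])-.038*X
print(plan(s,[*p,.137],239.5),p,plan(s,[.4833,-.1743,.137],147.4))
```

```text
[  5.283  16.208  -4.058  -0.      0.    -18.418] [0.59028646 0.23824191] [ 1.000e-03 -0.000e+00 -4.058e+00  0.000e+00  0.000e+00  2.000e-03]
```

play_rows --pt "0 0 -0.6 0 0 0 5" --pt "0 0 -1.8 0 0 0 5" --pt "0.3 0.8 -3 0 0 -1.5 5" --pt "0.8 2.5 -4.06 0 0 -3.2 5" --pt "1.4 4.3 -4.06 0 0 -4.9 5" --pt "2 6.1 -4.06 0 0 -6.6 5" --pt "2.6 7.9 -4.06 0 0 -8.3 5" --pt "3.2 9.7 -4.06 0 0 -10 5" --pt "3.8 11.5 -4.06 0 0 -11.7 5" --pt "4.4 13.3 -4.06 0 0 -13.4 5" --pt "4.9 15 -4.06 0 0 -15.1 5" --pt "5.28 16.2 -4.06 0 0 -16.8 5"

```text
time_s: 8.05
tcp_pos: [0.5905, 0.2408, 0.1367]
ee_rot: [[-0.618, -0.787, 0.0], [-0.787, 0.618, 0.0], [-0.0, -0.0, -1.0]]
wrist_force: [1.2, -1.2, -0.8]
gripper_width: 0.183
```

play_rows --pt "0 0 0 0 0 -1.6 5" --pt "0 0 0 0 0 -1.6 5" --pt "0 0 0 0 0 -1.6 5"

```text
time_s: 8.35
tcp_pos: [0.5898, 0.2376, 0.1366]
ee_rot: [[-0.512, -0.859, -0.001], [-0.859, 0.512, -0.001], [0.001, 0.001, -1.0]]
wrist_force: [0.5, -0.1, 0.2]
gripper_width: 0.181
```

```bash
python3 - <<'E'
from station import r
from h import *
import pickle
s=r.sense();c=r.capture("wrist");pickle.dump((s,c),open("w7.pkl","wb"))
cv2.imwrite("pics/w7.png",c["pixels"][:,:,::-1])
print(s["tcp_pos"],yaw(s),s["time_s"],s["gripper_width"]*87,s["wrist_force"],s["moment"])
R,t=wristRt(c,s);print(proj(c,np.array([.571,.2055,.104]),R,t))
E
python3 crop.py pics/w7.png 182 150 322 255 pics/w7b.png
```

```text
[0.58979097 0.23762133 0.13663405] -120.77039694834198 8.35 15.715656944528885 [ 0.45659823 -0.12130611  0.22589959] [-0.00979442  0.06802668  0.01306757]
[252.92362778 173.09817971]
```

View pics/w7.png

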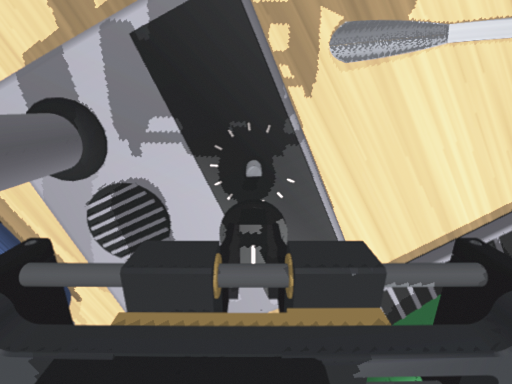

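View pics/w7b.png

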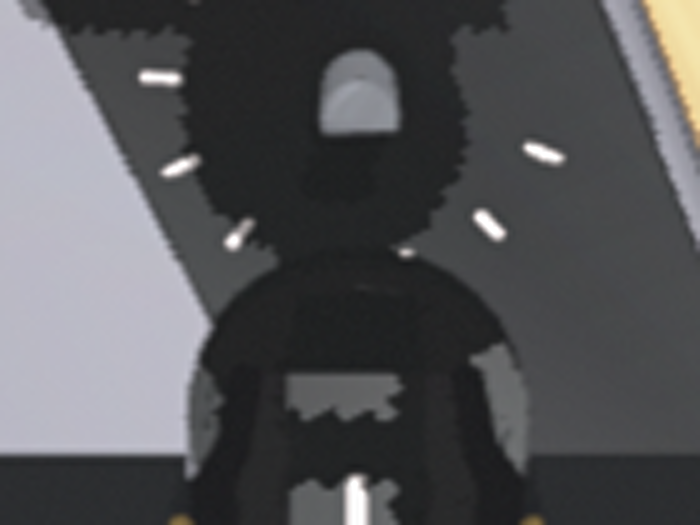

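Run:
```python
import pickle
from h import *
from station import r
s,c=pickle.load(open("w7.pkl","rb"));R,t=wristRt(c,s);T=s["ee_rot"].T
p=atz(c,(254.0,173.8),.104,R,t);print(p,T@(p-s["tcp_pos"]))
z=s["tcp_pos"][2]-.0115
e=atz(c,(254,199.4),z,R,t);print("edge",T@(e-s["tcp_pos"]))
for x in(187,528): print(T@(atz(c,(182+x/5,150+400/5),z+.0085,R,t)-s["tcp_pos"]))
s2=r.sense();print(s2["tcp_pos"],yaw(s2))
```

```text
[0.57057594 0.20638972 0.104     ] [0.03663325 0.00051313 0.03267037]
edge [0.02334294 0.00045489 0.01152322]
[ 0.00387983 -0.02349325  0.00299028]
[0.00388725 0.02371166 0.00301749]
[0.5898879  0.23732588 0.13688881] -120.76989965350526
```

play_rows --pt "0.4 0 0 0 0 -0.2 5" --pt "1.0 0 0 0 0 -0.25 5" --pt "1.4 0.01 0.2 0 0 -0.25 5" --pt "1.49 0.01 0.5 0 0 -0.25 5" --pt "1.49 0.01 0.7 0 0 -0.25 5" --pt "1.49 0.01 0.75 0 0 -0.25 5" --pt "1.49 0.01 0.75 0 0 -0.25 5"

```text
time_s: 9.1
tcp_pos: [0.5711, 0.2063, 0.1177]
ee_rot: [[-0.49, -0.872, -0.001], [-0.872, 0.49, -0.0], [0.001, 0.0, -1.0]]
wrist_force: [-0.9, -0.3, -0.4]
gripper_width: 0.177
```

```bash
python3 - <<'E'
from station import r
from h import *
import pickle
s=r.sense();c=r.capture("wrist")
cv2.imwrite("pics/w8.png",c["pixels"][:,:,::-1])
print(s["tcp_pos"],yaw(s),s["time_s"],s["gripper_width"]*87,s["wrist_force"],s["moment"])
sc=r.capture("scene");cv2.imwrite("pics/s8.png",sc["pixels"][:,:,::-1])
E
python3 crop.py pics/w8.png 182 150 322 255 pics/w8b.png
python3 crop.py pics/s8.png 253 130 353 205 pics/s8b.png
```

```text
[0.57114857 0.20629156 0.11771681] -119.3271142110782 9.1 15.440003846751972 [-0.92321744 -0.27996111 -0.37820124] [0.01004379 0.07136624 0.02946521]
```

View pics/s8b.png

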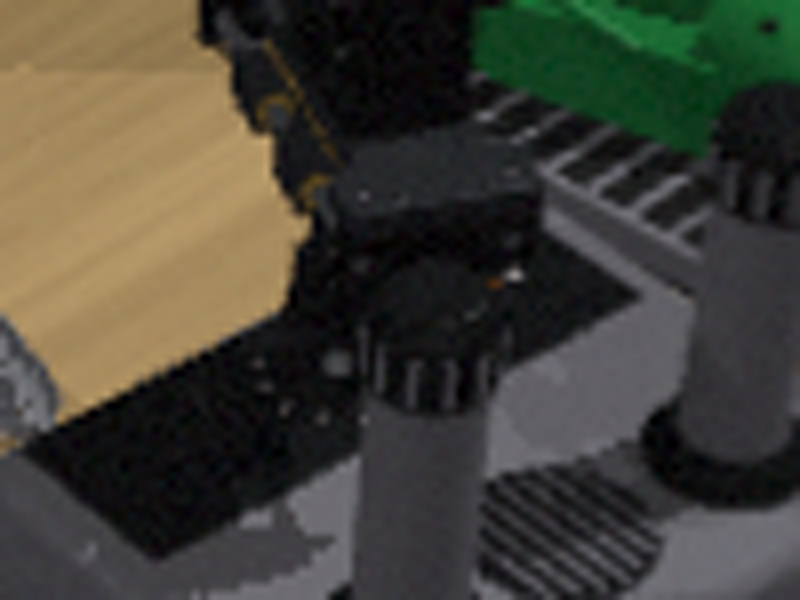

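View pics/w8b.png

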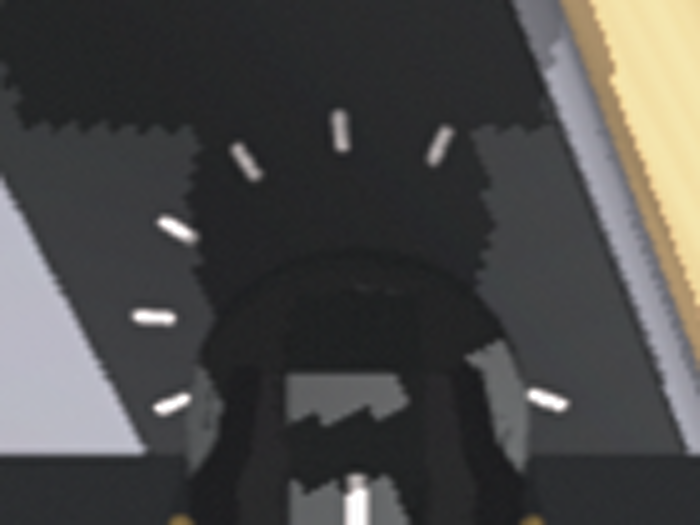

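play_rows --pt "0 0 0.1 0 0 0 5" --pt "0 0 0.16 0 0 0 5" --pt "0 0 0.22 0 0 0 5" --pt "0 0 0.28 0 0 0 5"

```text
time_s: 9.6
tcp_pos: [0.571, 0.2061, 0.1112]
ee_rot: [[-0.49, -0.872, 0.0], [-0.872, 0.49, 0.0], [-0.0, -0.0, -1.0]]
wrist_force: [0.1, 0.6, -0.1]
gripper_width: 0.182
```

play_rows --pt "0 0 0.1 0 0 0 5" --pt "0 0 0.2 0 0 0 5" --pt "0 0 0.3 0 0 0 5" --pt "0 0 0.36 0 0 0 5"

```text
time_s: 10.0
tcp_pos: [0.5709, 0.206, 0.1019]
ee_rot: [[-0.49, -0.872, -0.0], [-0.872, 0.49, -0.0], [0.0, 0.0, -1.0]]
wrist_force: [-0.4, 0.2, -0.0]
gripper_width: 0.182
```

play_rows --pt "0 0 0.06 0 0 0 5" --pt "0 0 0.12 0 0 0 5" --pt "0 0 0.17 0 0 0 5" --pt "0 0 0.17 0 0 0 5"

```text
time_s: 10.4
tcp_pos: [0.5709, 0.206, 0.0979]
ee_rot: [[-0.49, -0.872, -0.0], [-0.872, 0.49, -0.0], [0.0, 0.0, -1.0]]
wrist_force: [0.7, -0.2, -0.1]
gripper_width: 0.183
```

```bash
python3 - <<'E'
from station import r
from h import *
s=r.sense();c=r.capture("wrist")
cv2.imwrite("pics/w9.png",c["pixels"][:,:,::-1])
print(s["tcp_pos"],yaw(s),s["time_s"],s["gripper_width"]*87,s["wrist_force"],s["moment"])
E
python3 crop.py pics/w9.png 182 150 322 255 pics/w9b.png
```

```text
[0.57093433 0.20603389 0.09785444] -119.33835496124854 10.4 15.88147775444227 [ 0.66507089 -0.16390821 -0.0639784 ] [ 0.02988478  0.02579591 -0.00371657]
```

View pics/w9b.png

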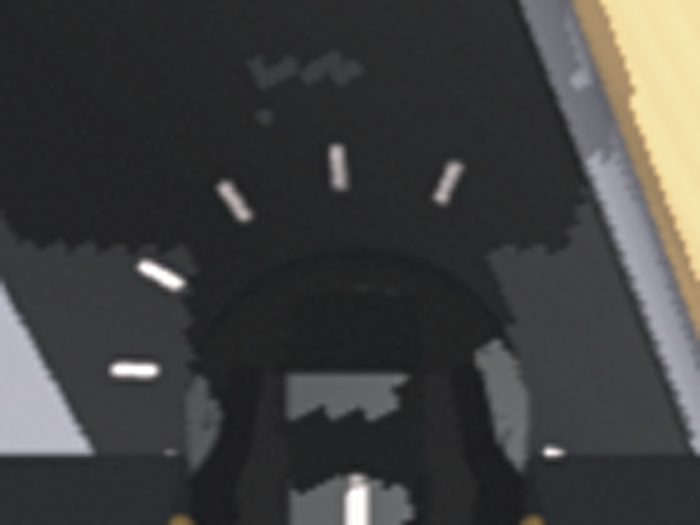

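play_rows --pt "0 0 0.03 0 0 0 5" --pt "0 0 0.06 0 0 0 5" --pt "0 0 0.06 0 0 0 5"

```text
time_s: 10.75
tcp_pos: [0.5712, 0.2061, 0.097]
ee_rot: [[-0.49, -0.872, 0.001], [-0.872, 0.49, 0.0], [-0.0, -0.0, -1.0]]
wrist_force: [-0.2, 0.6, 2.2]
gripper_width: 0.182
```

play_rows --pt "0 0 0.02 0 0 0 5" --pt "0 0 0.04 0 0 0 5" --pt "0 0 0.06 0 0 0 5" --pt "0 0 0.08 0 0 0 5" --pt "0 0 0.1 0 0 0 5" --pt "0 0 0.1 0 0 0 5"

```text
time_s: 11.35
tcp_pos: [0.5712, 0.2061, 0.0944]
ee_rot: [[-0.49, -0.872, 0.0], [-0.872, 0.49, 0.0], [-0.0, -0.0, -1.0]]
wrist_force: [-1.3, -0.2, 6.0]
gripper_width: 0.183
```

play_rows --pt "0 0 0.02 0 0 0 5" --pt "0 0 0.04 0 0 0 5" --pt "0 0 0.06 0 0 0 5" --pt "0 0 0.08 0 0 0 5" --pt "0 0 0.08 0 0 0 5"

```text
time_s: 11.85
tcp_pos: [0.5713, 0.2062, 0.0929]
ee_rot: [[-0.49, -0.872, 0.001], [-0.872, 0.49, 0.0], [-0.0, -0.001, -1.0]]
wrist_force: [-1.9, -0.2, 7.5]
gripper_width: 0.178
```

play_rows --pt "0 0 0.02 0 0 0 5" --pt "0 0 0.03 0 0 0 5" --pt "0 0 0.03 0 0 0 5"

```text
time_s: 12.15
tcp_pos: [0.5713, 0.2062, 0.0928]
ee_rot: [[-0.489, -0.872, 0.001], [-0.872, 0.489, -0.0], [-0.0, -0.001, -1.0]]
wrist_force: [-2.6, -0.9, 9.8]
gripper_width: 0.183
```

play_rows --pt "0 0 0.02 0 0 0 5" --pt "0 0 0.03 0 0 0 5" --pt "0 0 0.03 0 0 0 5" --pt "0 0 0.03 0 0 0 5"

```text
time_s: 12.55
tcp_pos: [0.5713, 0.2062, 0.0928]
ee_rot: [[-0.489, -0.872, 0.001], [-0.872, 0.489, 0.0], [-0.001, -0.001, -1.0]]
wrist_force: [-5.3, -0.9, 13.3]
gripper_width: 0.181
```

play_rows --pt "0 0 0 0 0 0 5" --pt "0 0 0 0 0 0 5" --pt "0 0 0 0 0 0 5" --pt "0 0 0 0 0 0 5" --pt "0 0 0 0 0 0 5" --pt "0 0 0 0 0 0 5" --pt "0 0 0 0 0 0 5" --pt "0 0 0 0 0 0 5" --pt "0 0 0 0 0 0 5" --pt "0 0 0 0 0 0 5" --pt "0 0 0 0 0 0 5" --pt "0 0 0 0 0 0 5"

```text
time_s: 13.75
tcp_pos: [0.5713, 0.2061, 0.0928]
ee_rot: [[-0.489, -0.872, 0.001], [-0.872, 0.489, 0.0], [-0.001, -0.001, -1.0]]
wrist_force: [-4.4, -1.2, 13.3]
gripper_width: 0.183
```

play_rows --pt "0 0 0 0 0 0 5" --pt "0 0 0 0 0 0 5" --pt "0 0 0 0 0 0 5" --pt "0 0 0 0 0 0 5" --pt "0 0 0 0 0 0 5" --pt "0 0 0 0 0 0 5" --pt "0 0 0 0 0 0 5" --pt "0 0 0 0 0 0 5" --pt "0 0 0 0 0 0 5" --pt "0 0 0 0 0 0 5" --pt "0 0 0 0 0 0 5" --pt "0 0 0 0 0 0 5"

```text
time_s: 14.95
tcp_pos: [0.5713, 0.2062, 0.0928]
ee_rot: [[-0.489, -0.872, 0.001], [-0.872, 0.489, 0.0], [-0.001, -0.001, -1.0]]
wrist_force: [-4.6, -1.1, 12.8]
gripper_width: 0.178
```

```bash
python3 - <<'E'
from station import r
from h import *
s=r.sense();c=r.capture("wrist")
cv2.imwrite("pics/w10.png",c["pixels"][:,:,::-1])
print(s["tcp_pos"],yaw(s),s["time_s"],s["gripper_width"]*87,s["wrist_force"],s["moment"])
t=r.capture("top");cv2.imwrite("pics/t10.png",t["pixels"][:,:,::-1])
E
python3 crop.py pics/w10.png 182 150 322 255 pics/w10b.png
```

```text
[0.57131457 0.20617048 0.09277642] -119.29301585499314 14.95 15.510452099446622 [-4.61034326 -1.09802059 12.79394696] [-0.1700147   1.55843795  0.03043303]
```

View pics/w10b.png

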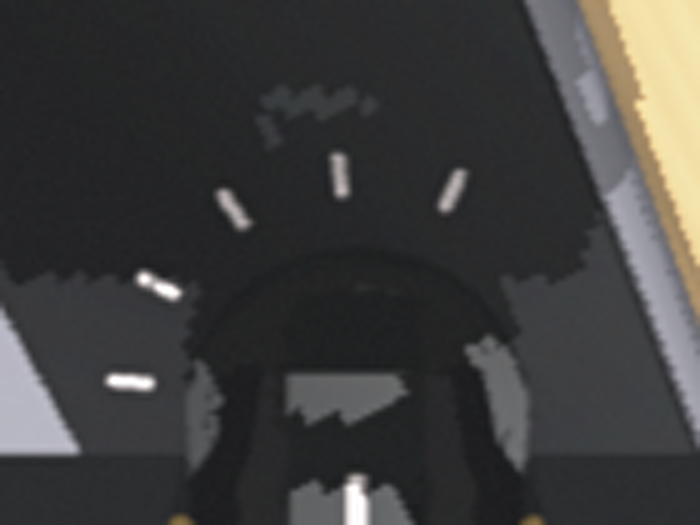

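View pics/t10.png

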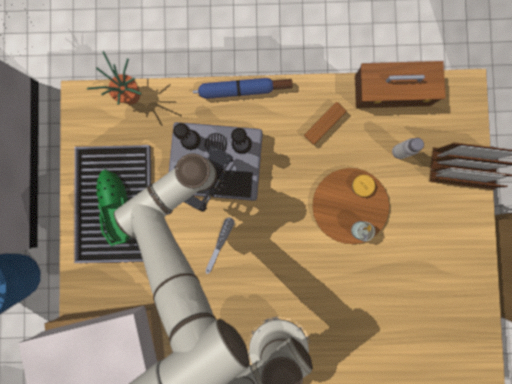

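play_rows --pt "0 0 0 0 0 0 5" --pt "0 0 0 0 0 0 5" --pt "0 0 0 0 0 0 5" --pt "0 0 0 0 0 0 5" --pt "0 0 0 0 0 0 5"

```text
time_s: 15.55
tcp_pos: [0.5713, 0.2062, 0.0928]
ee_rot: [[-0.489, -0.872, 0.001], [-0.872, 0.489, 0.0], [-0.001, -0.001, -1.0]]
wrist_force: [-5.2, -0.3, 13.5]
gripper_width: 0.182
```

```bash
python3 -c "
from station import r
s=r.sense();print(s['time_s'],s['wrist_force'],s['tcp_pos'],r.finish_job())"
```

```text
the job is handed in; nothing more can be done
15.55 [-5.18806993 -0.34534619 13.49696409] [0.57130664 0.20615291 0.09279235] None
```

The knob is back on the spindle, flat to flat, and the job is handed in with the gripper still holding it pressed in. No verdict is reported, so this rests on my own readings:

- **Fit:** I turned the knob to match the spindle flat, at about 60° in world axes. It slid the full 18 mm down with almost no force, and contact came at the expected home height.
- **Press:** From home it went in about 4.2–4.5 mm against the spring, about 6 N part-way and 7.5–10 N at the end. It then met the solid stop: more push raised the force to about 13 N without further movement.
- **Hold:** It was fully in from about 12.1 s and held about 3.4 s. I handed in at 15.55 s, of the 45 s allowed.
- **Last checks:** The knob had not slipped in the grip in the last wrist picture, and the other things look to be where they were in the last top picture. A sideways force of about 5 N remained at the wrist during the hold, probably from pressing against the stop; I left it.
- **Small misstep:** On the way down to the knob I read the position while the arm was still settling and ended about 3 mm off. I corrected it before closing the gripper.

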